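Stand the bonsai pots in their matching drip trays

TASK

Stand each of the four empty bonsai pots upright in the middle of the drip tray of its own shape and size: oblong pot in the oblong tray, square in the square, larger round in the larger round, smaller round in the smaller round, with the oblong and square pots turned to line up with their trays' sides. Set the pots down without dropping them, leave the trays where they stand on the bench, and do not disturb the wire reel or the feed bottle.

Things in the scene. Friction and masses are not known exactly. Their poses are not given: they have to be found in the camera images.
- oblong_pot_mid (a point): oblong pale buff stoneware bonsai pot, open-topped and empty, 84 x 50 mm over its lip and 40 mm tall; long side along its x axis, short side along y. The lip is the top 14 mm, upright-sided; below it the body is 4 mm smaller all round (76 x 42 mm, on four corner feet). About 0.16 kg; loose, standing upright on the bench. This point is on its axis, half-way up; z is up.
- oblong_tray_floor (a point): oblong dark shallow drip tray, 108 x 74 mm outside, long side along its x axis, inside 98 x 64 mm; rim 12 mm tall and 5 mm thick, floor 5 mm thick. It stands loose on the bench, heavier than its pot. This point is the centre of the upper face of its floor, 5 mm above the bench; z is up.
- square_pot_mid (a point): square pale buff stoneware bonsai pot, open-topped and empty, 50 x 50 mm over its lip and 46 mm tall, sides along its x and y axes. The lip is the top 14 mm, upright-sided; below it the body is 42 x 42 mm, on four corner feet. About 0.13 kg; loose, standing upright on the bench. This point is on its axis, half-way up; z is up.
- square_tray_floor (a point): square dark shallow drip tray, 74 x 74 mm outside, sides along its x and y axes, inside 64 x 64 mm; rim 12 mm tall and 5 mm thick, floor 5 mm thick. It stands loose on the bench, heavier than its pot. This point is the centre of the upper face of its floor, 5 mm above the bench; z is up.
- big_round_pot_mid (a point): larger round pale buff stoneware bonsai pot, open-topped and empty, 56 mm across its lip and 46 mm tall. The lip is the top 14 mm, upright-sided; below it the body is 48 mm across. About 0.13 kg; loose, standing upright on the bench. This point is on its axis, half-way up; z is up.
- big_round_tray_floor (a point): larger round dark shallow drip tray, 86 mm across outside, 76 mm inside; rim 12 mm tall and 5 mm thick, floor 5 mm thick. It stands loose on the bench, heavier than its pot. This point is the centre of the upper face of its floor, 5 mm above the bench; z is up.
- small_round_pot_mid (a point): smaller round pale buff stoneware bonsai pot, open-topped and empty, 38 mm across its lip and 42 mm tall. The lip is the top 14 mm, upright-sided; below it the body is 30 mm across. About 0.08 kg; loose, standing upright on the bench. This point is on its axis, half-way up; z is up.
- small_round_tray_floor (a point): smaller round dark shallow drip tray, 66 mm across outside, 56 mm inside; rim 12 mm tall and 5 mm thick, floor 5 mm thick. It stands loose on the bench, heavier than its pot. This point is the centre of the upper face of its floor, 5 mm above the bench; z is up.
- wire_reel: bystander: reel of copper training wire between two black discs, 68 mm across, 30 mm tall, lying flat; origin at the centre of its underside. To be left alone.
- feed_bottle: bystander: green plant-feed bottle, 60 mm across, about 170 mm tall, standing; origin at the centre of its underside. To be left alone.
There are look-alikes about, which are no part of the job. Leave any blue or turquoise look-alike of the part that bears big_round_pot_mid alone.

How it is judged (in metres and radians):
At the end, for the whole second after the job is handed in: Each pot rests upright (within 0.1 rad) on the floor of its own tray (height within 4 mm), centred within 13 mm, at rest; the oblong pot's long side lies within 0.22 rad of its tray's long side (either way round), and the square pot's sides lie within 0.22 rad of its tray's sides (any quarter turn) (horizontal distance between oblong_pot_mid and oblong_tray_floor below 0.013 m and z of oblong_pot_mid in the frame of oblong_tray_floor between 0.016 and 0.024 m and not (angle between oblong_pot_mid's own z axis and vertical above 0.1 rad) and linear speed of each of oblong_pot, square_pot, big_round_pot, small_round_pot below 0.02 m/s and angular speed of each of oblong_pot, square_pot, big_round_pot, small_round_pot below 0.2 rad/s and angle between the x axis of oblong_pot_mid and the x axis of oblong_tray_floor, either way round below 0.22 rad and horizontal distance between square_pot_mid and square_tray_floor below 0.013 m and z of square_pot_mid in the frame of square_tray_floor between 0.019 and 0.027 m and not (angle between square_pot_mid's own z axis and vertical above 0.1 rad) and (angle between the x axis of square_pot_mid and the x axis of square_tray_floor, either way round below 0.22 rad or angle between the x axis of square_pot_mid and the y axis of square_tray_floor, either way round below 0.22 rad) and horizontal distance between big_round_pot_mid and big_round_tray_floor below 0.013 m and z of big_round_pot_mid in the frame of big_round_tray_floor between 0.019 and 0.027 m and not (angle between big_round_pot_mid's own z axis and vertical above 0.1 rad) and horizontal distance between small_round_pot_mid and small_round_tray_floor below 0.013 m and z of small_round_pot_mid in the frame of small_round_tray_floor between 0.017 and 0.025 m and not (angle between small_round_pot_mid's own z axis and vertical above 0.1 rad)); the robot touches nothing.
It fails at once if a pot is dropped or flung (moves faster than 0.6 m/s, a fall of about 18 mm, out of the fingers) ((linear speed of oblong_pot above 0.6 m/s and contact force between oblong_pot and the fingers below 0.05 N) or (linear speed of square_pot above 0.6 m/s and contact force between square_pot and the fingers below 0.05 N) or (linear speed of big_round_pot above 0.6 m/s and contact force between big_round_pot and the fingers below 0.05 N) or (linear speed of small_round_pot above 0.6 m/s and contact force between small_round_pot and the fingers below 0.05 N)).
It fails at once if a tray is moved more than 30 mm (distance of any of oblong_tray_floor, square_tray_floor, big_round_tray_floor, small_round_tray_floor from where it was at the start of the episode above 0.03 m).
It fails at once if the wire reel or the feed bottle is moved more than 20 mm (distance of any of wire_reel, feed_bottle from where it was at the start of the episode above 0.02 m).
It also fails if it takes over 109 s, if anything falls off the work surface, if the arm or the gripper's body presses on something with over 40 N, if the wrist force passes 120 N, or if a joint passes its speed limit or range.

ROBOT

A 7-joint arm with a two-finger parallel gripper is mounted at the origin on the work surface. World frame = base frame: x ahead of the robot, y to its left, z up, the work surface at z = 0. Lengths are in mm, angles in rad, forces in N, time in s.
With the tool pointing down it reaches from about 400 to 875 mm from the base axis. Payload 19.3 kg.
Tool frame: the origin (TCP) lies at the very end of the fingers, on their centre line; the grasp point (between the pads) lies 19 mm behind it (grip_point_offset is the z of the grasp point in the tool frame, in mm); z points along the fingers, y is the line along which they close (so a half turn about z gives the same grasp; the last joint's range is limited). The gripper opens to 85 mm and grips with 20 to 120 N. Pads are 22 mm wide; open, the fingers measure 114 mm over their backs; the gripper's body (76 mm by 85 mm) begins 54 mm behind the grasp point. The pads swing forward as they close: fully open they stand 13 mm farther back than shut.
Start: joints at [-1.177, 0.521, -0.036, 1.599, 0.021, 1.021, -0.113], TCP at [279.61, 558.957, 231.291] pointing down, gripper open.
Joint ranges: [-2.91, 2.91], [-0.3, 2.13], [-1.5, 1.42], [0.17, 2.43], [-1.26, 4.41], [0.16, 1.93], [-2.52, 2.52]. Speed limits (rad/s): [1.89, 1.89, 2.39, 2.39, 3.01, 3.01, 3.01].

INTERFACE

Orientations are given as a 3x3 rotation matrix whose columns are the frame's x, y, z axes.
In Python, from workcell import movep, movel, goto_joints, open_gripper, clamp, wait, inverse_kinematics, read_state, camera, PlanningError, finish_job, grip_point_offset gives the robot as it stands. Calls block until the motion is done:
- movep(position, orientation): joint-space move of the TCP to a pose.
- movel(position, frame=None, max_speed=150, guard=None): straight line of the TCP; frame=None keeps the orientation; max_speed is the mean speed in mm/s. With guard (N) it stops when the force on the tool has changed by that much, and returns True; else False.
- goto_joints(angles): joint-space move.
- open_gripper() and clamp(): open the fingers fully, or close them until they stop; the grip force is fixed at half the most.
- wait(seconds).
- inverse_kinematics(position, orientation): joint angles nearest the present ones, or None.
- read_state(): the state.
- camera(name): name is "scene" or "top" or "wrist"; returns a dict with "image" (420x560x3 uint8, blue, green, red), "range_z" (420x560 float32, mm along the optical axis (not along the pixel's ray), 0 where there is no reading), "fx", "fy", "cx", "cy" (pixels), "cam_to_world" (4x4, takes a point from camera to world coordinates). Camera axes: x right, y up, looking along -z (the intrinsics and any distortion apply to the point x, -y, -z); pixel columns grow to the right and rows downward; lengths in mm; the calibration is good to about 2 mm. A picture is of the moment at which its call begins.
A pose or a line that the arm cannot do raises PlanningError and nothing moves.
- finish_job(): hands the job in; it is judged then, once.
The state is a dict: "time": time; "qpos": joint angles; "qvel": joint speeds; "joint_efforts": joint torques, N m; "eef_pos": TCP position; "tool_rot": TCP orientation; "ft_force": force on the tool from outside, world axes, zero at the start; "torque": the same for the moment, N m; "finger_gap": finger opening in mm; "gripper_force": force on a finger pad.
Only numpy, scipy, OpenCV 4.12 (cv2) and the standard library are available. Lean on these libraries where they do the work, as an engineer would, in place of code of your own. Each camera call takes 0.05 s, during which the arm holds its last target. There are 200 camera calls.

## Working session

There is one attempt and no reset: what is moved stays moved. The work goes in short steps, each a Python script; the robot and the scene stay as the last script left them, time stands still between calls to the robot, and variables do not carry over. Pictures are saved under pics/ and viewed, at most 14 in all, crops included, and the job is handed in when it is done.

```bash
mkdir -p pics; ls
python3 - <<'E'
from workcell import *
import cv2,numpy as np
for n in ("top","scene"):
    c=camera(n); cv2.imwrite(f"pics/{n}0.png",c["image"]); np.savez(f"{n}0.npz",**c)
    print(n,c["fx"],c["fy"],c["cx"],c["cy"],np.round(c["cam_to_world"],3).tolist(),[k for k in c])
print(read_state()["time"],grip_point_offset)
E
```

```text
pics
top 432.452064700357 432.452064700357 282.8556070120055 207.62189689295238 [[0.002, 1.0, -0.026, 551.53], [-1.0, 0.002, -0.007, 72.509], [-0.007, 0.026, 1.0, 1087.49], [0.0, 0.0, 0.0, 1.0]] ['image', 'range_z', 'fx', 'fy', 'cx', 'cy', 'cam_to_world']
scene 423.3926690202717 423.3926690202717 285.0154032090516 208.18111971883857 [[0.87, -0.343, 0.353, 972.523], [0.492, 0.616, -0.615, -579.106], [-0.007, 0.709, 0.705, 822.747], [0.0, 0.0, 0.0, 1.0]] ['image', 'range_z', 'fx', 'fy', 'cx', 'cy', 'cam_to_world']
0.1 -18.700000000000003
```

View pics/top0.png

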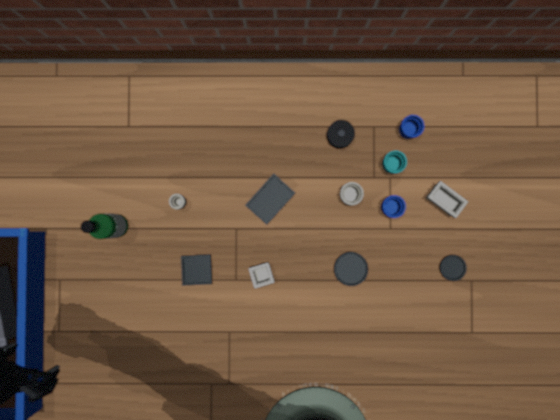

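View pics/scene0.png

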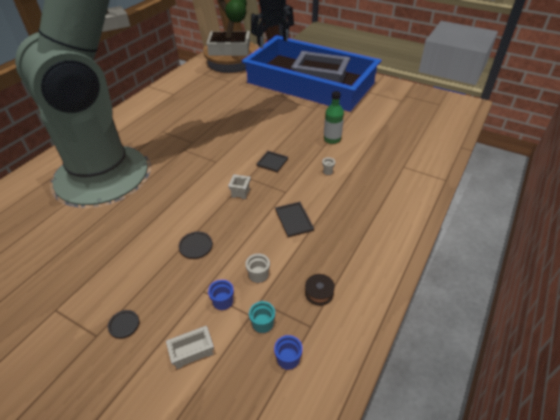

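The top view shows the pots: oblong at (447,199), square (262,275), big round (351,194), small round (177,201). It also shows the trays: oblong (270,199), square (197,269), big round (351,268), small round (452,267). The reel is at (341,134), the bottle near (105,226), and the blue and turquoise look-alikes at (392,206), (395,162) and (411,127). The scene view matches this: pots at (190,347), (240,186), (258,267) and (329,166).

```bash
cat > h.py <<'E'
import numpy as np, cv2
TOP={'oblong':(447,199),'square':(262,275),'big':(351,194),'small':(177,201)}
TRT={'oblong':(270,199),'square':(197,269),'big':(351,268),'small':(452,267)}
SC={'oblong':(190,347),'square':(240,186),'big':(258,267),'small':(329,166)}
SCT={'oblong':(294,219),'square':(272,161),'big':(196,245),'small':(124,324)}
def rays(c,uv):
    uv=np.asarray(uv,float).reshape(-1,2); M=np.asarray(c["cam_to_world"])
    d=np.c_[(uv[:,0]-c["cx"])/c["fx"],-(uv[:,1]-c["cy"])/c["fy"],-np.ones(len(uv))]
    return M[:3,3],d@M[:3,:3].T
def onplane(c,uv,z):
    o,d=rays(c,uv); return (o+d*((z-o[2])/d[:,2])[:,None])[:,:2]
def tri(c1,u1,c2,u2):
    o1,d1=rays(c1,u1);o2,d2=rays(c2,u2);d1,d2=d1[0],d2[0]
    s=np.linalg.lstsq(np.c_[d1,-d2],o2-o1,rcond=None)[0]
    p,q=o1+s[0]*d1,o2+s[1]*d2
    return (p+q)/2,np.linalg.norm(p-q)
def masks(im):
    h=cv2.cvtColor(im,cv2.COLOR_BGR2HSV)
    b,g,r=[im[...,i].astype(int) for i in range(3)]
    pale=((h[...,1]<60)&(h[...,2]>85)).astype(np.uint8)
    dark=((r-b<8)&(h[...,2]<85)).astype(np.uint8)
    return pale,dark
def contour(m,p):
    cs,_=cv2.findContours(m,cv2.RETR_EXTERNAL,cv2.CHAIN_APPROX_NONE)
    cs=[x for x in cs if cv2.contourArea(x)>30]
    return max(cs,key=lambda x:cv2.pointPolygonTest(x,(float(p[0]),float(p[1])),True))[:,0,:]
E
python3 - <<'E'
from h import *
t=dict(np.load("top0.npz"));s=dict(np.load("scene0.npz"))
for c in(t,s):c.update(m=masks(c["image"]))
for nm,P,S,k,z in(("pot",TOP,SC,0,40),("tray",TRT,SCT,1,12)):
  for n in P:
    a=contour(t["m"][k],P[n]);b=contour(s["m"][k],S[n])
    r=cv2.minAreaRect(a.astype(np.float32)); rb=cv2.minAreaRect(b.astype(np.float32))
    w=onplane(t,a,z); rw=cv2.minAreaRect(w.astype(np.float32))
    p,e=tri(t,r[0],s,rb[0])
    o,d=rays(t,a); 
    print(nm,n,"top px",np.round(r[0],1),"world@z",np.round(rw[0],1),np.round(rw[1],1),round(rw[2],1),"tri",np.round(p,1),round(e,1),"range z",round(t["cam_to_world"][2,3]-np.min(t["range_z"][a[:,1].min():a[:,1].max(),a[:,0].min():a[:,0].max()]),1),len(b))
vis=[np.hstack([cv2.cvtColor(m*255,cv2.COLOR_GRAY2BGR) for m in t["m"]]),np.hstack([cv2.cvtColor(m*255,cv2.COLOR_GRAY2BGR) for m in s["m"]])]
cv2.imwrite("pics/m.png",cv2.resize(np.vstack(vis),(800,600)))
E
```

```text
pot oblong top px [447.3 199. ] world@z [ 600.6 -318.1] [88.5 52.5] 52.9 tri [ 601.3 -322.2   28.4] 0.7 range z 1087.5 130
pot square top px [260.9 274.9] world@z [416.4 132.1] [53.5 53.4] 16.9 tri [413.4 132.4  23.9] 2.2 range z 1087.5 71
pot big top px [351.5 193.5] world@z [613.5 -86.8] [55.7 55.8] 89.9 tri [614.5 -88.4  27.9] 0.7 range z 51.6 76
pot small top px [176.5 201. ] world@z [594.7 337.7] [38.9 36.5] 0.4 tri [594.3 342.1  19.7] 2.7 range z 43.7 43
tray oblong top px [269.9 198.6] world@z [602.1 111.8] [ 70.2 103.7] 47.9 tri [602.4 112.1   3.9] 0.1 range z 1087.5 92
tray square top px [196.  269.5] world@z [425.8 294.9] [71.6 69.6] 0.4 tri [424.7 296.6   3.6] 0.1 range z 1087.5 57
tray big top px [351. 268.] world@z [430.4 -89.3] [79.  79.2] 0.1 tri [429.9 -90.1   6.3] 0.3 range z 1087.5 76
tray small top px [452.5 268. ] world@z [ 431.  -340.1] [59.1 61.8] 0.1 tri [ 430.5 -343.     3.4] 1.1 range z 1087.5 74
```

View pics/m.png

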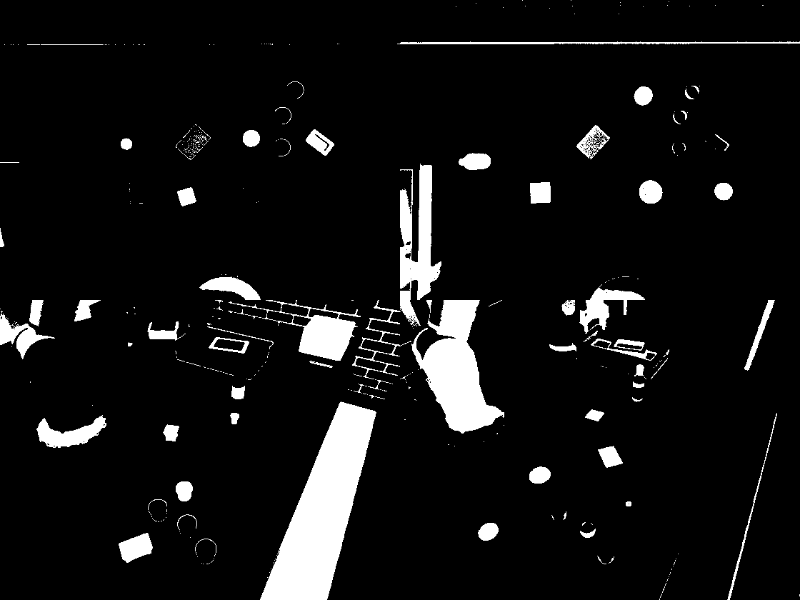

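The masks pick out all eight parts cleanly. Next I look closer with the wrist camera, starting with the square pot and its tray.

```bash
cat >> h.py <<'E'
from workcell import *
POT={'oblong':(600.6,-320.1),'square':(415,132.3),'big':(613.8,-87.5),'small':(594.5,340)}
TRAY={'oblong':(602.2,112),'square':(425.2,295.5),'big':(430.2,-89.7),'small':(430.8,-341.5)}
def R(a): return np.array([[-np.sin(a),np.cos(a),0],[np.cos(a),np.sin(a),0],[0,0,-1.]])
def go(x,y,z,a):
    """movep with the half-turn that needs the smallest joint motion"""
    q=read_state()["qpos"]; best=None
    for b in(a,a+np.pi):
        s=inverse_kinematics([x,y,z],R(b))
        if s is not None:
            d=np.abs(np.array(s)-q).max()
            if best is None or d<best[0]: best=(d,b)
    movep([x,y,z],R(best[1])); return best[1]
E
python3 - <<'E'
from h import *
t0=read_state()["time"]
a0=0.
for i,(x,y) in enumerate((POT['square'],TRAY['square'])):
    a=go(x,y,230,np.arctan2(y,x)+np.pi/2); s=read_state(); c=camera("wrist")
    np.savez(f"w{i}.npz",**c); cv2.imwrite(f"pics/w{i}.png",c["image"])
    M=c["cam_to_world"]; print(s["time"]-t0,s["eef_pos"],a,M.round(2).tolist(),c["fx"])
E
python3 -c "
import cv2,numpy as np
cv2.imwrite('pics/w.png',cv2.resize(np.hstack([cv2.imread('pics/w0.png'),cv2.imread('pics/w1.png')]),(800,300)))"
```

```text
1.6417 [415.11329617 133.05591374 230.00849846] 5.020998637276957 [[0.31, 0.9, 0.3, 492.21], [-0.95, 0.29, 0.09, 155.57], [-0.0, -0.31, 0.95, 372.0], [0.0, 0.0, 0.0, 1.0]] 325.8352066300958
2.3832999999999998 [425.00771855 295.815589   229.67515256] 5.319729149626965 [[0.57, 0.78, 0.26, 491.66], [-0.82, 0.54, 0.18, 339.64], [0.0, -0.31, 0.95, 371.6], [0.0, 0.0, 0.0, 1.0]] 325.8352066300958
```

View pics/w.png

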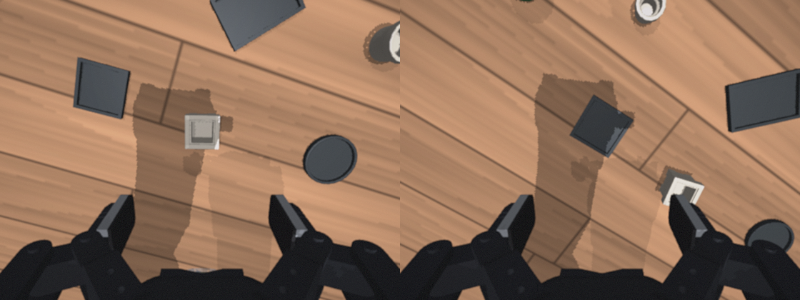

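Moves are quick. The wrist camera sits about 80 mm along tool +x, so I can put it straight above each part, where the outline is the lip or rim. A second, shifted view gives the height.

```bash
cat >> h.py <<'E'
def wmask(im):
    h=cv2.cvtColor(im,cv2.COLOR_BGR2HSV)
    m=((h[...,1]<75)|(im[...,0]>=im[...,2])).astype(np.uint8)
    return cv2.morphologyEx(m,cv2.MORPH_OPEN,np.ones((3,3),np.uint8))
def project(c,p):
    M=np.linalg.inv(c["cam_to_world"]); q=M[:3,:3]@np.asarray(p,float)+M[:3,3]
    return c["cx"]-c["fx"]*q[0]/q[2], c["cy"]+c["fy"]*q[1]/q[2]
def rectw(c,k,z):
    w=onplane(c,k,z).astype(np.float32)
    (cx,cy),(a,b),_=r=cv2.minAreaRect(w); B=cv2.boxPoints(r)
    e=max((B[1]-B[0],B[2]-B[1]),key=np.linalg.norm)
    return np.array([cx,cy]),max(a,b),min(a,b),np.arctan2(e[1],e[0])
def look(x,y,z0,tag,rnd,H=230):
    """two wrist views; returns lip/rim centre, height, sizes, long-side angle"""
    phi=np.arctan2(y,x); q=np.array(read_state()["qpos"]); best=None
    for a in(phi,phi+np.pi):
        X=R(a)[:2,0]; P=[np.r_[np.array([x,y])-f*X,H] for f in(80,20)]
        S=[inverse_kinematics(p,R(a)) for p in P]
        if any(s is None for s in S): continue
        d=np.abs(np.array(S[0])-q).max()
        if best is None or d<best[0]: best=(d,a,P)
    _,a,P=best; V=[]
    for i,p in enumerate(P):
        (movep if i==0 else movel)(*((p,R(a)) if i==0 else (p,)))
        c=camera("wrist"); np.savez(f"v_{tag}{i}.npz",**c); V.append(c)
    return measure(V,x,y,z0,rnd)
def measure(V,x,y,z0,rnd):
    K=[contour(wmask(c["image"]),project(c,(x,y,z0))) for c in V]
    f=(lambda k:cv2.minEnclosingCircle(k.astype(np.float32))[0]) if rnd else (lambda k:cv2.minAreaRect(k.astype(np.float32))[0])
    p,e=tri(V[0],f(K[0]),V[1],f(K[1]))
    c,l,s,ang=rectw(V[0],K[0],z0)
    return dict(c=c.tolist(),l=l,s=s,ang=float(ang),tri=p.tolist(),err=e)
E
python3 - <<'E'
from h import *; import json
Z={'oblong':40,'square':46,'big':46,'small':42}; out={}
for n,k in(('square','t'),('small','p'),('oblong','t'),('square','p'),('big','p'),('big','t'),('small','t'),('oblong','p')):
    x,y=(POT if k=='p' else TRAY)[n]; z=Z[n] if k=='p' else 12
    r=look(x,y,z,n+k,n in('big','small')); out[n+k]=r
    print(n,k,{a:np.round(b,2).tolist() for a,b in r.items()})
json.dump(out,open("m.json","w")); print(read_state()["time"])
E
```

```text
square t {'c': [425.58, 294.78], 'l': 74.43, 's': 73.99, 'ang': -1.52, 'tri': [424.51, 296.72, 15.63], 'err': 1.01}
small p {'c': [594.83, 337.1], 'l': 37.58, 's': 36.54, 'ang': 0.52, 'tri': [594.65, 337.67, 37.99], 'err': 0.23}
oblong t {'c': [602.58, 111.33], 'l': 107.95, 's': 74.22, 'ang': -0.73, 'tri': [601.91, 114.78, 19.3], 'err': 1.21}
square p {'c': [416.89, 130.9], 'l': 50.85, 's': 50.64, 'ang': -1.28, 'tri': [417.32, 131.52, 39.95], 'err': 0.02}
big p {'c': [614.48, -87.08], 'l': 55.23, 's': 55.05, 'ang': -0.92, 'tri': [614.17, -86.54, 40.94], 'err': 0.13}
big t {'c': [428.64, -89.53], 'l': 83.52, 's': 83.37, 'ang': 1.36, 'tri': [428.94, -88.22, 9.45], 'err': 0.37}
small t {'c': [432.28, -342.77], 'l': 64.28, 's': 63.86, 'ang': -0.67, 'tri': [432.52, -342.12, 9.52], 'err': 0.0}
oblong p {'c': [600.57, -320.54], 'l': 84.44, 's': 50.57, 'ang': 0.92, 'tri': [601.19, -318.8, 36.91], 'err': 0.89}
15.6917
```

Outline sizes match to within 1–3 mm and the heights to within about 7 mm, so I start picking. The oblong pot goes first, since the arm is next to it.

```bash
cat >> h.py <<'E'
import json
H={'oblong':40,'square':46,'big':46,'small':42}; GAP={'oblong':50,'square':50,'big':56,'small':38}
def pickplace(n,ap,at):
    m=json.load(open("m.json")); p=m[n+'p']['c']; t=m[n+'t']['c']
    z=H[n]-7+grip_point_offset-13*(GAP[n]/85)**2
    go(*p,110,ap); movel([*p,z],max_speed=100); clamp(); s=read_state()
    print(n,"gap",round(s["finger_gap"],1),"f",s["gripper_force"],"z",round(s["eef_pos"][2],1))
    if abs(s["finger_gap"]-GAP[n])>5: print("BAD GAP"); return
    movel([*p,z+25],max_speed=80); movel([*p,180],max_speed=200)
    go(*t,150,at); movel([*t,z+5+10],max_speed=120); g=movel([*t,z+5-1.5],max_speed=20,guard=6)
    s=read_state(); print("placed",g,np.round(s["eef_pos"],1),"want z",round(z+5,1),"gap",round(s["finger_gap"],1))
    open_gripper(); wait(.2); e=s["eef_pos"]; movel([*t,z+60],max_speed=80); movel([*t,180],max_speed=200)
    print("t",read_state()["time"])
E
python3 - <<'E'
from h import *
pickplace('oblong',.92+np.pi/2,-.73+np.pi/2)
m=json.load(open("m.json"))
c=camera("top"); cv2.imwrite("pics/o.png",cv2.resize(c["image"][130:290,150:480],(800,388)))
E
```

```text
oblong gap 49.2 f 62.16075897216797 z 10.4
placed True [602.6 111.4  15.4] want z 14.8 gap 48.9
t 24.6333
```

View pics/o.png

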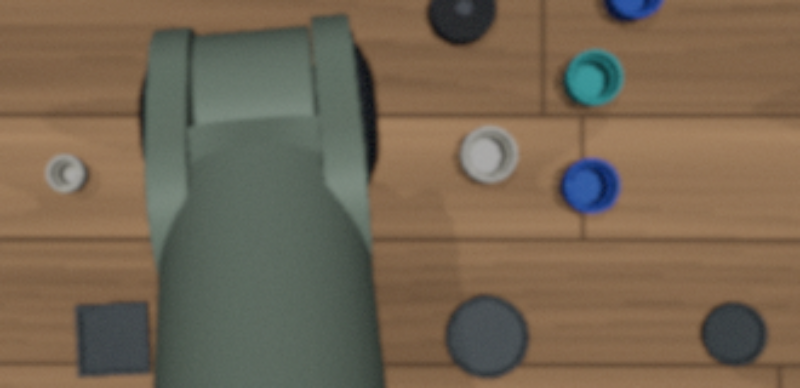

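The arm hides the oblong pot here (tray around (260,175) in the crop). The grip gap and contact height were right, so I carry on with the rest and check afterwards.

Run:
```python
from h import *
pickplace('square',-1.28+np.pi,-1.52+np.pi)
pickplace('big',.17,.17)
pickplace('small',.515+np.pi/2,-.67+np.pi/2)
go(600,-400,250,-.59+np.pi/2)
for n in("top","scene"):
    c=camera(n); np.savez(n+"1.npz",**c); cv2.imwrite(f"pics/{n}1.png",c["image"] if n=="scene" else cv2.resize(c["image"][110:300,70:480],(800,371)))
print(read_state()["time"])
```

```text
square gap 48.9 f 59.670714139938354 z 16.4
placed True [425.6 294.9  21.4] want z 20.8 gap 49.2
t 32.8333
big gap 52.2 f 61.07149792194832 z 15.5
placed True [428.7 -89.4  20.4] want z 19.7 gap 53.2
t 41.7917
small gap 35.9 f 59.13116315379739 z 14.3
placed True [ 432.7 -342.9   19.1] want z 18.7 gap 35.6
t 52.85
53.7333
```

View pics/top1.png

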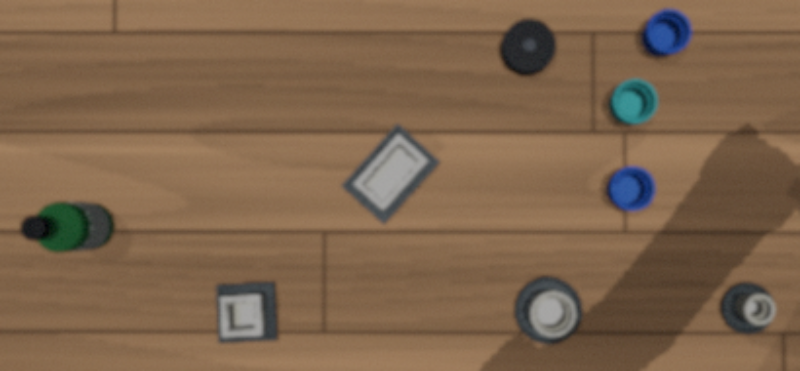

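View pics/scene1.png

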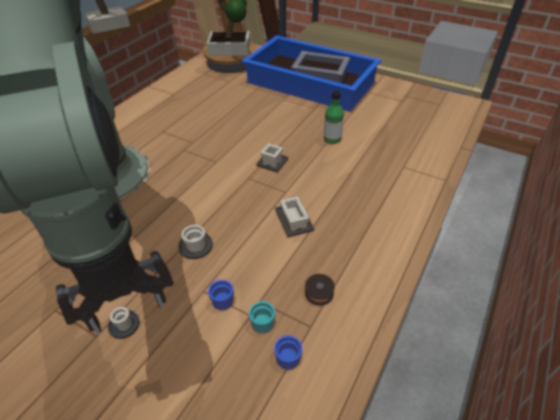

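Both views show every pot standing in its own tray. The small and square pots look shifted outward, which could be parallax, so I measure each pot against its tray from close above.

Run:
```python
from h import *
m=json.load(open("m.json")); tiles=[]
for n in('small','big','oblong','square'):
    t=np.array(m[n+'t']['c']); z=H[n]+5
    r=look(*t,12,n+'f',n in('big','small'))
    c=dict(np.load(f"v_{n}f0.npz")); im=c["image"]
    u=project(c,(*t,z))
    hs=cv2.cvtColor(im,cv2.COLOR_BGR2HSV); x0,y0=int(u[0]),int(u[1])
    roi=np.zeros(im.shape[:2],np.uint8); cv2.circle(roi,(x0,y0),75,1,-1)
    pm=((hs[...,1]<75)&(hs[...,2]>90)).astype(np.uint8)*roi
    k=max(cv2.findContours(pm,cv2.RETR_EXTERNAL,cv2.CHAIN_APPROX_NONE)[0],key=cv2.contourArea)[:,0,:]
    pc,l,s,a=rectw(c,k,z)
    tc=np.array(r['c'])
    print(n,"pot",pc.round(1),round(l,1),round(s,1),round(a,2),"tray",tc.round(1),round(r['l'],1),round(r['s'],1),round(r['ang'],2),"tray0",t.round(1),"d",(pc-t).round(1))
    tiles.append(cv2.resize(im[max(0,y0-75):y0+75,max(0,x0-100):x0+100],(400,300)))
cv2.imwrite("pics/f.png",np.vstack([np.hstack(tiles[:2]),np.hstack(tiles[2:])]))
print(read_state()["time"])
```

```text
small pot [ 432.1 -343.2] 46.0 45.7 0.9 tray [ 431.9 -343.1] 63.8 63.3 0.9 tray0 [ 432.3 -342.8] d [-0.2 -0.4]
big pot [429.  -90.5] 63.2 63.0 -0.93 tray [429.  -89.9] 84.1 83.4 1.4 tray0 [428.6 -89.5] d [ 0.4 -0.9]
oblong pot [605.6 108.4] 90.5 67.6 -0.73 tray [602.7 111.3] 108.2 74.4 -0.73 tray0 [602.6 111.3] d [ 3.1 -2.9]
square pot [429.7 294.7] 66.2 58.3 -1.52 tray [425.6 294.8] 74.3 74.1 -1.52 tray0 [425.6 294.8] d [ 4.1 -0.1]
61.3
```

View pics/f.png

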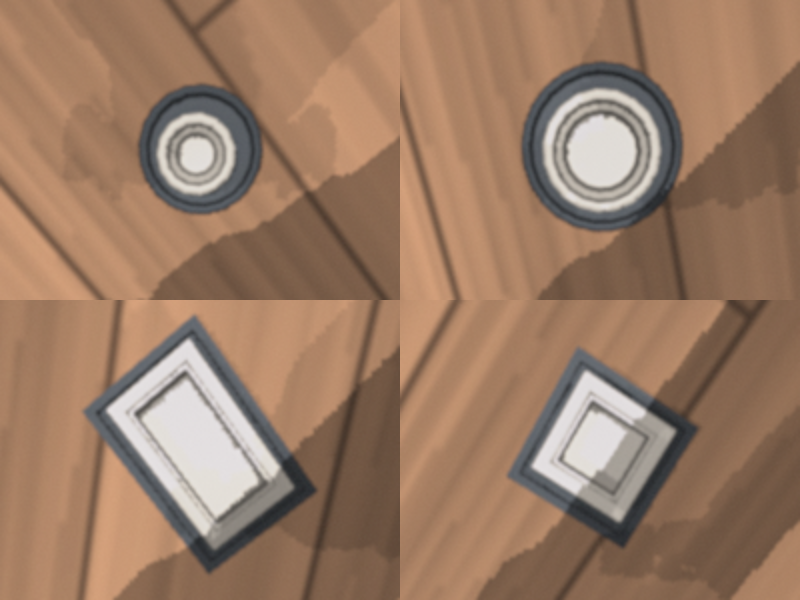

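In all four close-ups the lip is concentric with its tray rim and the oblong and square sides are parallel. Lip and tray centres agree within about 7 crop pixels (roughly 3 mm): the oblong is at (201,445) against (201,447), the square at (602,447) against (602,450). The 3–4 mm offsets printed for those two come from a mask that also took in some of the tray rim. I hand the job in.

```bash
python3 -c "
from workcell import *
print(finish_job())"
```

```text
the job is handed in; nothing more can be done
None
```

I handed the job in at about 61 s of the 109 s limit: all four pots stand in their own trays, centred within about 4 mm and lined up by my wrist-camera check; the judge's verdict was not shown.

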